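# Sweep the pressed tea into its tub and snap the lid on

## Robot

A 6-joint arm with a two-finger parallel gripper is mounted at the origin on the work surface. World frame = base frame: x ahead of the robot, y to its left, z up, the work surface at z = 0. Lengths are in mm, angles in rad, forces in N, time in s.
With the tool pointing down it reaches from about 350 to 775 mm from the base axis. Payload 7.3 kg.
Tool frame: the origin (TCP) lies between the finger pads, 19 mm behind the fingertips; this is the grasp point; z points along the fingers, x is the direction in which the jaws open and shut, and the axes are right-handed (so a half turn about z gives the same grasp; the last joint's range is limited). The gripper opens to 92 mm and grips with 3 to 60 N. Pads are 19 mm wide; open, the fingers measure 130 mm over their backs; the gripper's body (75 mm by 190 mm) begins 47 mm behind the grasp point.
Start: joints at [1.108, 0.342, 1.524, -0, 1.275, -0.146], TCP at [163.537, 498.898, 245.541] pointing down, gripper open.
Joint ranges: [-2.53, 2.53], [-0.77, 2.02], [0.04, 2.7], [-1, 4.14], [0.28, 2.66], [-3.11, 3.11]. Speed limits (rad/s): [2.57, 2.57, 3.14, 3.14, 3.14, 3.14].

## Interface

Orientations are given as [roll, pitch, yaw] about the fixed x, y, z axes, in that order (R = Rz(yaw) Ry(pitch) Rx(roll)).
In Python, from plant import bot gives the robot as it stands.
- The arm moves only by the shell command python3 -m pendant 'ROWS' [OPENING]. ROWS is JSON, a list of rows, each an object with "linear": the shift along the world's x, y, z in mm, a list of three; "twist": the turn about the world's z in degrees. In form: [{"linear": [x, y, z], "twist": twist}, ...]. A call has 1 to 20 rows; each row is the pose to reach, as a shift and turn from the pose commanded when the call began; what a row does not reach only later rows make up. A row lasts 1/8 s, in which the tool goes at most 62.5 mm and 10.7 degrees, less where a joint would pass 70% of its speed; a pose out of reach is approached as far as the arm can. A call with a gripper value outside its range is refused whole. OPENING is the closure in counts, from 0 (fully open) to 255 (shut), set as the call begins (- or left out, the last holds). The fingers move at their own pace and stop on an object; the grip force is fixed at half the most. Time passes only in rows, so rows that repeat a pose let the fingers close. It gives the time, the measured TCP pose, the force and the opening at its end, in the units of the state.
- bot.get_obs(): the state, without advancing time (a new reading comes with each control period).
- bot.capture(name): name is "scene" or "top" or "wrist"; returns a dict with "frame" (384x512x3 uint8, blue, green, red), "z_map" (384x512 float32, mm along the optical axis (not along the pixel's ray), 0 where there is no reading), "fx", "fy", "cx", "cy" (pixels), "rvec" (rotation vector, rad) and "tvec" (3), from world to camera coordinates, as OpenCV has them. Camera axes: x right, y down, z forward; pixel columns grow to the right and rows downward; lengths in mm; the calibration is good to about 2 mm. A picture is of the moment at which its call begins.
- bot.close_job(): hands the job in, once; it reports no verdict.
The state is a dict: "time": time; "joint_positions": joint angles; "dq": joint speeds; "tau": joint torques, N m; "tool_pos": TCP position; "tcp_rot": TCP orientation; "contact_force": force on the tool from outside, world axes, zero at the start; "moment": the same for the moment, N m; "grip_width": finger opening in mm.
Only numpy, scipy, OpenCV 4.12 (cv2) and the standard library are available. Lean on these libraries where they do the work, as an engineer would, in place of code of your own. Each camera call takes 0.05 s, during which the arm holds its last target. There are 200 camera calls.

## Task

Draw the wooden rake out from under the rack by the end of its handle, let go of it on the open bench, take it again close behind its head, and with it sweep all four pressed tea pieces off the board into the tub, without touching them with the fingers. Then put the rake down level on the bench, clear of the rack, and press the lid onto the tub until it sits fully home and level. Leave the other things on the bench where they are.

Things in the scene. Friction and masses are not known exactly. Their poses are not given: they have to be found in the camera images.
- board: fixed wooden sorting board, 178 (x) x 230 (y) mm, top face 123 mm above the bench; origin at bench level under its centre. A strip 12 wide and 18 high along each long side leaves a channel 154 mm wide along its y axis, open at both ends. The tub stands at its +y end
- tub: fixed open white tub, outside 180 (x) x 130 (y) x 115 mm high, walls and floor 4 mm; origin at the centre of its underside. Its near wall is 5 mm beyond the board's +y end, its rim 8 mm below the board's top; its axes are parallel to the board's. In each short (x) wall, just below the rim, a grey sprung catch 60 mm long sticks 6 mm inwards
- lid: white push-on lid lying upright on the bench: flange 178 (x) x 126 (y) x 8 mm, below it a plug 16 mm deep (166 x 116), above it a bar grip 80 (x) x 22 (y) x 30 high. Origin at the centre of the plug's underside: flange z 16-24, grip z 24-54. Laid loosely in the tub's mouth it rides on the catches 13 mm too high; 10-20 N on its grip snaps it home, flange on the rim (origin 99 above the tub's)
- rake: loose dark wooden bench rake, 180 g: a head board 12 (x) x 130 (y) x 60 mm high standing on its long edge; a handle of 20 x 20 mm section runs from the head to -x, its axis 36 mm above the underside, ending at x -214 with a foot of the same width below. It stands level by itself on head and foot. Origin under the centre of the head, at the underside
- rake_neck (a point): point on the handle's axis 50 mm behind the head's centre (close to the centre of mass): where to hold it for sweeping
- rake_end (a point): point on the handle's axis 190 mm behind the head's centre, 24 mm from the handle's end: where it can be held while the head is under the rack
- rack: fixed plywood rack with jars at the right. Origin at bench level under the middle of its front edge (robot side); x points into it. Shelf 170 deep, 220 wide, underside 86, top 100 mm above the bench; 186 mm between its side walls. The rake starts with head and neck under the shelf (rake origin 90 mm in), the handle's end sticking out in front
- brick1: pressed tea brick, dark brown, 40 (x) x 64 (y) x 22 mm, 50 g, lying on the board; origin at the centre of its underside
- brick2: pressed tea brick, dark brown, 40 (x) x 64 (y) x 22 mm, 50 g, lying on the board; origin at the centre of its underside
- cake1: round pressed petal cake, dark red-brown, 62 mm across, 22 mm thick, 60 g, lying on the board; origin at the centre of its underside
- cake2: round pressed petal cake, dark red-brown, 62 mm across, 22 mm thick, 60 g, lying on the board; origin at the centre of its underside
- jar: bystander, not to be disturbed: glass jar, 72 mm across, 110 high; origin at its underside
- tin: bystander, not to be disturbed: plain metal tin, 76 mm across, 100 high; origin at its underside
- oil: bystander, not to be disturbed: amber glass bottle, 60 mm across, 170 high; origin at its underside
- mortar: bystander, not to be disturbed: white ceramic mortar bowl, 110 mm across, 70 high; origin at its underside
- spoon: bystander, not to be disturbed: wooden spoon, 180 mm long, lying; origin at its underside (mid-length)
- carton: bystander, not to be disturbed: small cardboard carton, 70 x 90 x 60 mm high; origin at its underside
- cup: bystander, not to be disturbed: blue ceramic cup, 72 mm across, 80 high; origin at its underside
There are look-alikes about, which are no part of the job. Leave any grey or yellow look-alike of the cake1 alone. Leave any orange look-alike of the brick1 alone.

How it is judged (in metres and radians):
On the way, in this order (a step that is already met when the one before it is completed fails the run):
1. the rake is held by the end of its handle (TCP within 50 mm of the end point) and drawn at least half out of the rack (distance between the grasp point and rake_end below 0.05 m and contact force between the fingers and rake above 1 N and x of rake in the frame of rack below 0.03 m), for 0.1 s.
2. the rake stands on the open bench, its head at least 20 mm in front of the rack, and is let go (height (world z) of rake below 0.008 m and angle between rake's own z axis and vertical below 0.1 rad and x of rake in the frame of rack below -0.02 m and contact force between the fingers and rake below 0.1 N and linear speed of rake below 0.02 m/s), for 0.2 s.
3. all four pieces are in the tub while the rake is held close behind its head (TCP within 60 mm of the neck point) (x of brick1 in the frame of tub between -0.086 and 0.086 m and y of brick1 in the frame of tub between -0.061 and 0.061 m and z of each of brick1, brick2, cake1, cake2 in the frame of tub below 0.1 m and x of brick2 in the frame of tub between -0.086 and 0.086 m and y of brick2 in the frame of tub between -0.061 and 0.061 m and x of cake1 in the frame of tub between -0.086 and 0.086 m and y of cake1 in the frame of tub between -0.061 and 0.061 m and x of cake2 in the frame of tub between -0.086 and 0.086 m and y of cake2 in the frame of tub between -0.061 and 0.061 m and distance between the grasp point and rake_neck below 0.06 m and contact force between the fingers and rake above 1 N), for 0.2 s.
4. the rake is down on the bench and the lid is fully home on the tub while the gripper presses or holds it (height (world z) of rake below 0.008 m and angle between rake's own z axis and vertical below 0.1 rad and x of rake in the frame of rack below -0.02 m and z of lid in the frame of tub between 0.095 and 0.1025 m and horizontal distance between lid and tub below 0.008 m and angle between lid's own z axis and vertical below 0.035 rad and angle between the x axis of lid and the x axis of tub, either way round below 0.1 rad and contact force between the fingers and lid above 1 N), for 0.1 s.
At the end, for the whole second after the job is handed in: all four pieces in the tub; lid home in its mouth (flange within 3.5 mm of the rim, tilt under 2 degrees, centred within 8 mm); rake standing level on the bench (underside within 8 mm, tilt under 0.1 rad), its head 20 mm or more in front of the rack; all at rest (x of brick1 in the frame of tub between -0.086 and 0.086 m and y of brick1 in the frame of tub between -0.061 and 0.061 m and z of each of brick1, brick2, cake1, cake2 in the frame of tub below 0.1 m and x of brick2 in the frame of tub between -0.086 and 0.086 m and y of brick2 in the frame of tub between -0.061 and 0.061 m and x of cake1 in the frame of tub between -0.086 and 0.086 m and y of cake1 in the frame of tub between -0.061 and 0.061 m and x of cake2 in the frame of tub between -0.086 and 0.086 m and y of cake2 in the frame of tub between -0.061 and 0.061 m and height (world z) of rake below 0.008 m and angle between rake's own z axis and vertical below 0.1 rad and x of rake in the frame of rack below -0.02 m and z of lid in the frame of tub between 0.095 and 0.1025 m and horizontal distance between lid and tub below 0.008 m and angle between lid's own z axis and vertical below 0.035 rad and angle between the x axis of lid and the x axis of tub, either way round below 0.1 rad and linear speed of each of brick1, brick2, cake1, cake2, rake, lid below 0.02 m/s); the robot touches nothing.
It fails at once if the fingers push a tea piece (over 1 N) (contact force between the fingers and brick1 above 1 N or contact force between the fingers and brick2 above 1 N or contact force between the fingers and cake1 above 1 N or contact force between the fingers and cake2 above 1 N).
It fails at once if a bystander is moved more than 30 mm (distance of any of jar, tin, oil, mortar, spoon, carton, cup from where it was at the start of the episode above 0.03 m).
It also fails if it takes over 72 s, if anything falls off the work surface, if the arm or the gripper's body presses on something with over 40 N, if the wrist force passes 120 N, or if a joint passes its speed limit or range.

## Working session

There is one attempt and no reset: what is moved stays moved. The work goes in short steps, Python scripts to look and compute and a shell command to move; the robot and the scene stay as the last step left them, time stands still between calls to the robot, and variables do not carry over. Pictures are saved under pics/ and viewed, about 8 in all and at most 12, crops included, and the job is handed in when it is done.

```bash
ls; mkdir -p pics
cat > h.py <<'E'
import numpy as np, cv2
from plant import bot
def cap(n):
    c=bot.capture(n); R,_=cv2.Rodrigues(np.array(c["rvec"],float)); t=np.array(c["tvec"],float).ravel()
    v,u=np.mgrid[0:384,0:512]; z=c["z_map"].astype(float)
    P=np.stack([(u-c["cx"])/c["fx"]*z,(v-c["cy"])/c["fy"]*z,z],-1)
    W=(P-t)@R; W[z<=0]=np.nan
    c["W"]=W; c["R"]=R; c["t"]=t
    return c
def save(c,n): cv2.imwrite(f"pics/{n}.png",c["frame"])
E
python3 - <<'E'
from h import *
print(bot.get_obs())
a=cap("top"); s=cap("scene")
im=np.hstack([a["frame"],s["frame"]])
save(a,"top0"); save(s,"scene0")
np.savez("t0.npz",f=a["frame"],W=a["W"])
for c in(a,s): print(c["fx"],c["cx"],c["cy"],-c["R"].T@c["t"],c["R"][2])
E
```

```text
pics
{'time': 0.0, 'joint_positions': array([ 1.10801091e+00,  3.42735266e-01,  1.52502049e+00,  9.23303370e-06,
        1.27539026e+00, -1.45999805e-01]), 'dq': array([-0.00022981,  0.00194646,  0.00031545, -0.00020533,  0.0006982 ,
       -0.00031443]), 'tau': array([ 1.08077940e-03, -4.31243491e+01, -2.44225556e+01,  7.19528552e-02,
        5.58695546e-02, -1.17869176e-04]), 'tool_pos': array([163.35069607, 498.54347698, 244.83721581]), 'tcp_rot': array([-3.14135793e+00,  1.53555116e-03,  1.25400820e+00]), 'contact_force': array([0.72190866, 0.00563503, 0.08944337]), 'moment': array([-0.015087  ,  0.03729986,  0.04955226]), 'grip_width': 91.91307534043881}
381.1157885029342 260.2026237391748 185.00321094923865 [ 435.41141758  -91.678938   1218.27087395] [ 0.08834829  0.00305369 -0.99608496]
364.64957771470677 257.8303153753041 194.82569769551336 [1208.51446126  406.20384618  949.87004818] [-0.56122991 -0.41137751 -0.71818489]
```

View pics/top0.png

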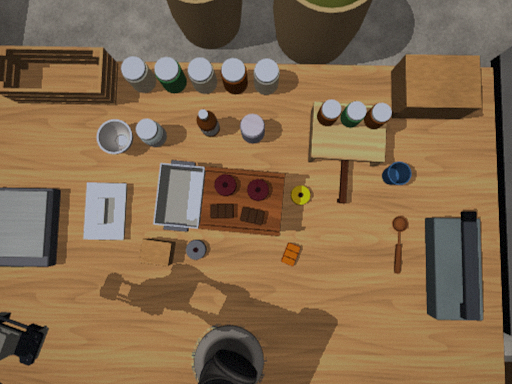

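View pics/scene0.png

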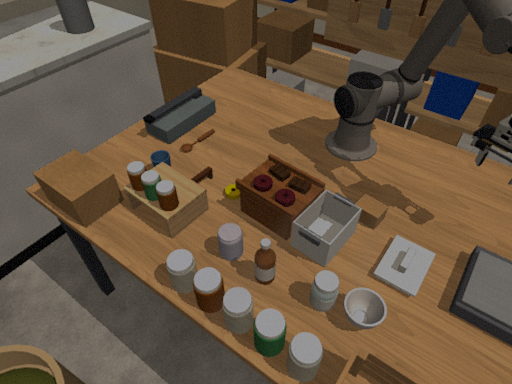

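The top view (up = +x, left = +y) shows the board at about (242,200), tub (180,195), lid (106,211), rack (347,132) and rake handle (344,182). The yellow, grey and orange look-alikes are at (301,195), (196,250) and (291,254). The four pieces are at (226,185), (258,189), (222,211) and (253,215).

```bash
cat > m.py <<'E'
import numpy as np,cv2
d=np.load("t0.npz");f=d["f"];W=d["W"]
v,u=np.mgrid[0:384,0:512]
def rect(name,box,z0,z1,extra=None):
    x0,y0,x1,y1=box
    m=(u>=x0)&(u<x1)&(v>=y0)&(v<y1)&(W[...,2]>z0)&(W[...,2]<z1)
    if extra is not None: m&=extra
    P=W[m]; r=cv2.minAreaRect(P[:,:2].astype(np.float32))
    print(name,m.sum(),"c",np.round(r[0],1),"size",np.round(r[1],1),"ang",round(r[2],2),"zmed",np.round(np.median(P[:,2]),1), "med",np.round(np.median(P[:,:2],0),1))
    return P
rect("rack",(305,95,392,170),90,108)
rect("handle",(336,162,354,210),36,60)
rect("board strips",(195,155,292,240),133,150)
rect("board all",(195,155,292,240),115,150)
rect("tub",(150,150,206,235),108,120)
rect("lidflange",(80,178,130,245),15,32)
rect("lidgrip",(80,178,130,245),45,62)
hsv=cv2.cvtColor(f,cv2.COLOR_BGR2HSV)
for n,b in dict(cakeA=(213,173,241,197),cakeB=(245,177,273,201),brA=(207,201,237,220),brB=(238,204,270,226)).items(): rect(n,b,137,155)
for n,b in dict(jar=(135,115,168,148),tin=(238,112,268,143),oil=(195,105,220,138),mortar=(95,118,133,155),spoon=(388,212,412,276),carton=(138,236,175,268),cup=(380,160,414,188),yel=(288,183,314,207),grey=(184,238,208,262),ora=(280,240,302,268)).items(): rect(n,b,8,190)
for p in [(344,182),(242,203),(180,195),(95,211),(104,211),(420,330)]: print(p,np.round(W[p[1],p[0]],1))
E
python3 m.py
```

```text
rack 2822 c [ 699.2 -351.2] size [222.2 171.4] ang 86.76 zmed 99.6 med [ 670.  -341.9]
handle 292 c [ 552.5 -346.2] size [ 20.8 128.6] ang 86.51 zmed 45.6 med [ 552.1 -345.8]
board strips 2093 c [484.7 -36.8] size [227.6 178.6] ang 85.76 zmed 143.4 med [496.5 -35.8]
board all 5056 c [485.9 -21.5] size [261.6 178.5] ang 85.65 zmed 125.0 med [484.3 -36.3]
tub 645 c [497.9 141.7] size [142.4 203.8] ang 85.45 zmed 114.1 med [495.9 146.7]
lidflange 2045 c [450.3 397. ] size [178. 128.] ang 0.14 zmed 23.9 med [448.8 388.4]
lidgrip 209 c [450.4 395.8] size [79.7 23.4] ang 0.99 zmed 53.3 med [450.2 395.4]
cakeA 377 c [532.1   4.5] size [63.1 71.3] ang 1.72 zmed 144.5 med [529.1  10.5]
cakeB 367 c [516.3 -81. ] size [57.  59.5] ang 1.2 zmed 144.8 med [516.4 -82.1]
brA 328 c [455.4  17.9] size [39.5 62.3] ang 1.07 zmed 144.6 med [454.9  17.4]
brB 324 c [442.7 -67. ] size [63.9 39.9] ang 78.65 zmed 144.5 med [442.7 -67.1]
jar 635 c [691.3 249.2] size [68.  67.5] ang 5.67 zmed 107.0 med [686.  241.5]
tin 591 c [712.3 -60.2] size [73.5 72.9] ang 2.69 zmed 98.5 med [704.9 -60.9]
oil 464 c [721.5  75.1] size [53.4 60.7] ang 22.19 zmed 112.8 med [713.5  68.8]
mortar 946 c [677.1 361.3] size [107.2 106.9] ang 39.22 zmed 42.8 med [686.  377.4]
spoon 308 c [ 362.2 -526.8] size [ 49.2 180.4] ang 89.03 zmed 14.9 med [ 345.2 -522.4]
carton 821 c [328.4 224.9] size [92.4 70.2] ang 83.16 zmed 59.4 med [329.6 218.7]
cup 452 c [ 592.1 -496.9] size [100.8  68.9] ang 33.96 zmed 56.6 med [ 582.6 -518.2]
yel 300 c [ 512.5 -215.3] size [57.1 60.3] ang 0.84 zmed 21.5 med [ 512.3 -214.1]
grey 318 c [335.6 109. ] size [59.6 60.1] ang 46.34 zmed 21.7 med [335.5 107.7]
ora 275 c [ 330.  -179.2] size [56.3 63.4] ang 69.74 zmed 21.4 med [ 328.1 -185. ]
(344, 182) [ 553.4 -346.5   46.9]
(242, 203) [479.7 -37.  123.2]
(180, 195) [506.1 166.6   7.9]
(95, 211) [450.1 427.3  24. ]
(104, 211) [450.3 386.3  55.1]
(420, 330) [ 1.011e+02 -5.920e+02  2.000e-01]
```

```bash
R='{"linear":[300,-499,0],"twist":-110}'; python3 -m pendant '[{"linear":[300,-499,0],"twist":-110},{"linear":[300,-499,0],"twist":-110},{"linear":[300,-499,0],"twist":-110},{"linear":[300,-499,0],"twist":-110},{"linear":[300,-499,0],"twist":-110},{"linear":[300,-499,0],"twist":-110},{"linear":[300,-499,0],"twist":-110},{"linear":[300,-499,0],"twist":-110},{"linear":[300,-499,0],"twist":-110},{"linear":[300,-499,0],"twist":-110},{"linear":[300,-499,0],"twist":-110},{"linear":[300,-499,0],"twist":-110}]' 0
python3 -m pendant '[{"linear":[48.7,-344,-85],"twist":-55.4},{"linear":[48.7,-344,-85],"twist":-55.4},{"linear":[48.7,-344,-85],"twist":-55.4},{"linear":[48.7,-344,-85],"twist":-55.4},{"linear":[48.7,-344,-85],"twist":-55.4},{"linear":[48.7,-344,-85],"twist":-55.4},{"linear":[48.7,-344,-85],"twist":-55.4},{"linear":[48.7,-344,-85],"twist":-55.4},{"linear":[48.7,-344,-85],"twist":-55.4}]'
python3 - <<'E'
from h import *
c=cap("wrist"); save(c,"w1"); W=c["W"]; z=W[...,2]
m=(z>38)&(z<56)&(abs(W[...,0]-520)<60)&(abs(W[...,1]+344)<30)
P=W[m]; print(m.sum(),bot.get_obs()["tcp_rot"])
if m.sum()>20:
  r=cv2.minAreaRect(P[:,:2].astype(np.float32)); print(r,np.median(P[:,2]),P.min(0),P.max(0))
E
```

```text
time: 1.6
tool_pos: [463.4, -0.4, 245.1]
tcp_rot: [3.141, 0.001, -0.666]
contact_force: [0.4, 0.3, -0.1]
grip_width: 91.8
time: 2.72
tool_pos: [512.6, -342.6, 161.2]
tcp_rot: [-3.141, -0.0, -1.631]
contact_force: [-0.4, -0.1, -0.1]
grip_width: 91.7
2693 [-3.14103942e+00 -3.91837041e-04 -1.63067364e+00]
((535.3978271484375, -344.51361083984375), (20.008840560913086, 89.60249328613281), 86.5513916015625) 45.36464167445305 [ 490.33195664 -356.84896359   40.95197814] [ 579.98865691 -332.47750367   48.19436972]
```

View pics/w1.png

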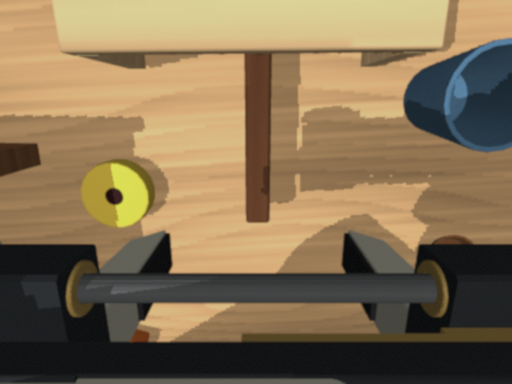

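The wrist view shows the handle centred between the open fingers, end at about (257,220), and the yellow look-alike well to the side at (117,193). Descend, grip, draw out.

```bash
python3 -m pendant '[{"linear":[2,0,-50],"twist":0},{"linear":[2,0,-100],"twist":0},{"linear":[2,0,-124],"twist":0},{"linear":[2,0,-124],"twist":0},{"linear":[2,0,-124],"twist":0}]'
python3 -m pendant '[{"linear":[0,0,0],"twist":0},{"linear":[0,0,0],"twist":0},{"linear":[0,0,0],"twist":0},{"linear":[0,0,0],"twist":0},{"linear":[0,0,0],"twist":0},{"linear":[0,0,0],"twist":0},{"linear":[0,0,0],"twist":0},{"linear":[0,0,0],"twist":0}]' 255
python3 -m pendant '[{"linear":[-10,0.6,0],"twist":0},{"linear":[-25,1.5,0],"twist":0},{"linear":[-40,2.4,0],"twist":0},{"linear":[-55,3.4,0],"twist":0},{"linear":[-70,4.3,0],"twist":0},{"linear":[-85,5.2,0],"twist":0},{"linear":[-100,6.1,0],"twist":0},{"linear":[-115,7,0],"twist":0},{"linear":[-130,8,0],"twist":0},{"linear":[-140,8.6,0],"twist":0},{"linear":[-150,9.2,0],"twist":0},{"linear":[-150,9.2,0],"twist":0},{"linear":[-150,9.2,0],"twist":0}]'
```

```text
time: 3.4
tool_pos: [515.2, -344.3, 38.2]
tcp_rot: [-3.14, -0.002, -1.632]
contact_force: [-0.3, -0.6, 0.9]
grip_width: 91.5
time: 4.4
tool_pos: [514.2, -344.0, 36.5]
tcp_rot: [3.141, -0.0, -1.633]
contact_force: [0.1, -0.6, -0.1]
grip_width: 20.2
time: 6.02
tool_pos: [364.2, -334.9, 36.5]
tcp_rot: [3.141, -0.0, -1.633]
contact_force: [-1.2, 0.1, 0.1]
grip_width: 19.8
```

```bash
python3 -m pendant '[{"linear":[0,0,0],"twist":0},{"linear":[0,0,0],"twist":0},{"linear":[0,0,0],"twist":0},{"linear":[0,0,0],"twist":0},{"linear":[0,0,0],"twist":0},{"linear":[0,0,0],"twist":0},{"linear":[0,0,0],"twist":0},{"linear":[0,0,50],"twist":0},{"linear":[0,0,110],"twist":0},{"linear":[20,0,150],"twist":0},{"linear":[20,0,150],"twist":0},{"linear":[20,0,150],"twist":0}]' 0
python3 - <<'E'
from h import *
c=cap("top"); save(c,"top1"); W=c["W"]; z=W[...,2]
def r(m,n):
  P=W[m]; q=cv2.minAreaRect(P[:,:2].astype(np.float32)); print(n,m.sum(),np.round(q[0],1),np.round(q[1],1),round(q[2],2),np.median(P[:,2]))
x,y=W[...,0],W[...,1]
r((z>50)&(z<72)&(x>500)&(x<600)&(y<-260)&(y>-430),"head")
c=cap("wrist"); save(c,"w2");W=c["W"]; z=W[...,2];x,y=W[...,0],W[...,1]
r((z>52)&(z<72)&(x>520)&(x<600)&(y<-260)&(y>-430),"headw")
r((z>38)&(z<51)&(x>420)&(x<530)&(abs(y+340)<30),"handlew")
E
```

```text
time: 7.52
tool_pos: [383.7, -334.3, 185.7]
tcp_rot: [3.14, 0.001, -1.632]
contact_force: [0.8, 1.2, -0.9]
grip_width: 91.8
head 182 [ 540.8 -346.3] [128.8  32.5] 86.55 59.55890597474621
headw 0 [0. 0.] [0. 0.] 0.0 nan
handlew 3496 [ 474.9 -341.4] [ 20.  110.9] 86.03 45.432881872440646
  return _methods._mean(a, axis=axis, dtype=dtype,
  ret = ret.dtype.type(ret / rcount)
```

```bash
python3 -m pendant '[{"linear":[60,-4,0],"twist":0},{"linear":[118,-8.7,0],"twist":0},{"linear":[118,-8.7,-40],"twist":0},{"linear":[118,-8.7,-90],"twist":0},{"linear":[118,-8.7,-130],"twist":0},{"linear":[118,-8.7,-150],"twist":0},{"linear":[118,-8.7,-150],"twist":0},{"linear":[118,-8.7,-150],"twist":0}]' 0
python3 -m pendant '[{"linear":[0,0,0],"twist":0},{"linear":[0,0,0],"twist":0},{"linear":[0,0,0],"twist":0},{"linear":[0,0,0],"twist":0},{"linear":[0,0,0],"twist":0},{"linear":[0,0,0],"twist":0},{"linear":[0,0,0],"twist":0},{"linear":[0,0,0],"twist":0}]' 255
python3 -m pendant '[{"linear":[0,0,10],"twist":0},{"linear":[0,0,30],"twist":0},{"linear":[0,0,60],"twist":0},{"linear":[0,0,100],"twist":0},{"linear":[0,0,140],"twist":0},{"linear":[0,0,170],"twist":0},{"linear":[0,0,170],"twist":0},{"linear":[0,0,170],"twist":0}]'
python3 - <<'E'
from h import *
s=cap("scene"); save(s,"s2")
c=cap("top");W=c["W"]; z=W[...,2];x,y=W[...,0],W[...,1]
m=(z>196)&(x>530)&(x<600)&(y<-260)&(y>-430); P=W[m]; q=cv2.minAreaRect(P[:,:2].astype(np.float32)); print(m.sum(),q,np.median(P[:,2]))
s=cap("scene");W=s["W"]; z=W[...,2];x,y=W[...,0],W[...,1]
for lo,hi in ((540,560),(440,470),(330,380)):
  m=(x>lo)&(x<hi)&(abs(y+340)<90)&(z>150)&(z<240); print(lo,m.sum(),np.percentile(z[m],[2,50,98]) if m.sum() else 0)
E
```

```text
time: 8.62
tool_pos: [502.3, -343.9, 36.8]
tcp_rot: [-3.141, -0.0, -1.633]
contact_force: [-0.4, -0.3, 0.0]
grip_width: 91.6
time: 9.62
tool_pos: [502.2, -343.6, 36.5]
tcp_rot: [3.142, -0.0, -1.633]
contact_force: [0.6, 0.1, -0.5]
grip_width: 20.0
time: 10.62
tool_pos: [501.6, -343.1, 205.1]
tcp_rot: [3.14, 0.001, -1.633]
contact_force: [0.6, 0.4, -2.7]
grip_width: 19.9
782 ((551.0216064453125, -312.27880859375), (41.9614372253418, 103.23787689208984), 0.13900889456272125) 532.2626545040589
540 367 [171.96729501 209.11102581 231.05085968]
440 0 0
330 91 [169.67549845 207.24874199 218.01436447]
```

View pics/s2.png

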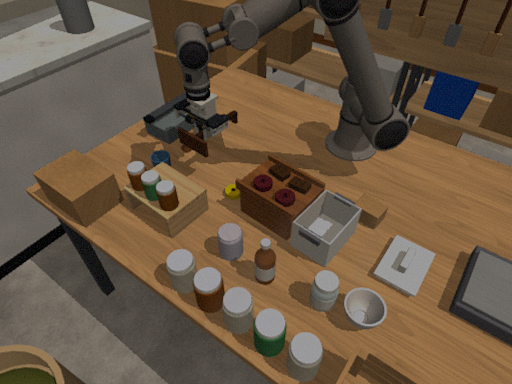

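The scene view shows the rake held level at its neck: head at about (193,140), handle end at (235,118). Carry it to the board's -y end and turn it.

```bash
python3 -m pendant '[{"linear":[-6,20,0],"twist":8},{"linear":[-12,40,0],"twist":18},{"linear":[-18,70,0],"twist":28},{"linear":[-28.7,100,0],"twist":38},{"linear":[-28.7,130,0],"twist":48},{"linear":[-28.7,150,0],"twist":58},{"linear":[-28.7,160,0],"twist":68},{"linear":[-28.7,160,0],"twist":78},{"linear":[-28.7,160,0],"twist":86},{"linear":[-28.7,160,0],"twist":89.2},{"linear":[-28.7,160,0],"twist":89.2},{"linear":[-28.7,160,0],"twist":89.2},{"linear":[-28.7,160,0],"twist":89.2}]'
python3 - <<'E'
from h import *
c=cap("top"); save(c,"t3");W=c["W"]; z=W[...,2];x,y=W[...,0],W[...,1]
print(bot.get_obs()["tcp_rot"])
m=(z>220)&(z<240)&(y>-155)&(y<-115)&(x>380)&(x<570);P=W[m]
if m.sum()>20: print(m.sum(),cv2.minAreaRect(P[:,:2].astype(np.float32)))
s=cap("scene"); W=s["W"]; z=W[...,2];x,y=W[...,0],W[...,1]
m=(z>165)&(z<236)&(y>-135)&(y<-115)&(x>380)&(x<570);P=W[m]
if m.sum()>20: print(m.sum(),np.round(np.percentile(P,[1,50,99],axis=0),1)); print(cv2.minAreaRect(P[:,:2].astype(np.float32)))
img=np.vstack([c["frame"][120:270,150:400],s["frame"][90:240,150:400]]); cv2.imwrite("pics/c3.png",cv2.resize(img,None,fx=2,fy=2))
E
```

```text
time: 12.4
tool_pos: [473.5, -183.6, 206.3]
tcp_rot: [-3.141, 0.0, -0.077]
contact_force: [0.1, -1.0, -2.3]
grip_width: 19.8
[-3.14153026e+00  1.08837717e-04 -7.64628923e-02]
69 ((475.9662780761719, -133.84962463378906), (12.223280906677246, 128.27328491210938), 85.693115234375)
426 [[ 416.3 -134.6  173.3]
 [ 479.7 -128.8  206.9]
 [ 542.8 -122.4  233.1]]
((479.65887451171875, -130.51380920410156), (13.100608825683594, 129.31182861328125), 87.07463836669922)
```

View pics/c3.png

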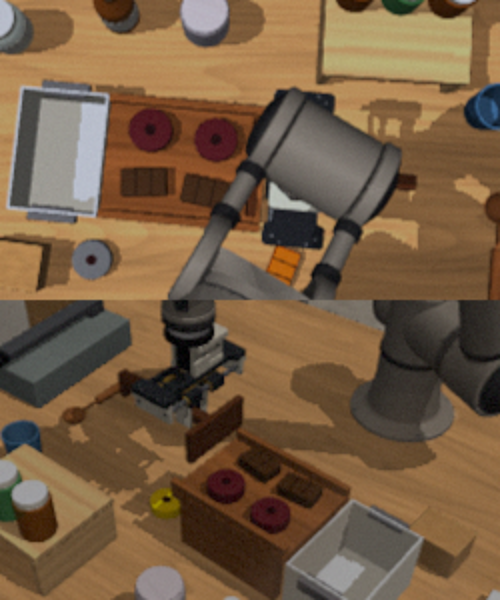

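The crops show the head squared over the -y end of the channel behind all four pieces, with nothing in the way. Measured head centre is (476.0,-133.8) against the (477.3,-133.5) wanted.

```bash
python3 -m pendant '[{"linear":[1,0,-15],"twist":0},{"linear":[1,0,-30],"twist":0},{"linear":[1,0,-40],"twist":0},{"linear":[1,0,-44],"twist":0},{"linear":[1,0,-44],"twist":0},{"linear":[1,0,-44],"twist":0}]'
python3 -m pendant '[{"linear":[0.4,5,0],"twist":0},{"linear":[0.8,10,0],"twist":0},{"linear":[1.1,15,0],"twist":0},{"linear":[1.5,20,0],"twist":0},{"linear":[1.9,25,0],"twist":0},{"linear":[2.3,30,0],"twist":0},{"linear":[2.8,37,0],"twist":0},{"linear":[3.3,44,0],"twist":0},{"linear":[3.9,51,0],"twist":0},{"linear":[4.4,58,0],"twist":0},{"linear":[4.9,65,0],"twist":0},{"linear":[5.5,72,0],"twist":0},{"linear":[6,79,0],"twist":0},{"linear":[6.5,86,0],"twist":0},{"linear":[7.1,93,0],"twist":0},{"linear":[7.6,100,0],"twist":0}]'
python3 - <<'E'
from h import *
s=cap("scene"); cv2.imwrite("pics/c4.png",cv2.resize(s["frame"][120:280,190:400],None,fx=3,fy=3))
E
```

```text
time: 13.25
tool_pos: [474.8, -183.8, 162.9]
tcp_rot: [3.141, -0.001, -0.076]
contact_force: [-0.2, 0.3, -2.4]
grip_width: 19.7
time: 15.25
tool_pos: [482.2, -83.2, 162.6]
tcp_rot: [3.142, -0.0, -0.076]
contact_force: [-1.0, -2.0, -1.9]
grip_width: 19.4
```

View pics/c4.png

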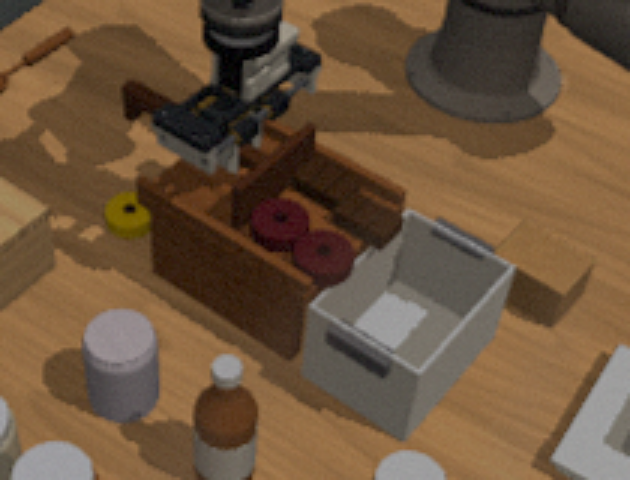

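The head is mid-channel at about (273,165) with both cakes and both bricks ahead of it, all moving cleanly. Continue over the tub.

```bash
python3 -m pendant '[{"linear":[0.5,6,0],"twist":0},{"linear":[0.9,12,0],"twist":0},{"linear":[1.4,18,0],"twist":0},{"linear":[1.8,24,0],"twist":0},{"linear":[2.3,30,0],"twist":0},{"linear":[2.8,37,0],"twist":0},{"linear":[3.3,44,0],"twist":0},{"linear":[3.9,51,0],"twist":0},{"linear":[4.4,58,0],"twist":0},{"linear":[4.9,65,0],"twist":0},{"linear":[5.5,72,0],"twist":0},{"linear":[6,79,0],"twist":0},{"linear":[6.5,86,0],"twist":0},{"linear":[7.1,93,0],"twist":0},{"linear":[7.6,100,0],"twist":0},{"linear":[8.1,107,0],"twist":0},{"linear":[8.7,114,0],"twist":0},{"linear":[9.2,121,0],"twist":0},{"linear":[9.7,128,0],"twist":0},{"linear":[10.3,135,0],"twist":0}]'
python3 -m pendant '[{"linear":[0.5,7,0],"twist":0},{"linear":[1.1,14,0],"twist":0},{"linear":[1.6,21,0],"twist":0},{"linear":[2.1,28,0],"twist":0},{"linear":[2.4,32,0],"twist":0},{"linear":[2.4,32,0],"twist":0},{"linear":[2.4,32,0],"twist":0},{"linear":[2.4,32,0],"twist":0}]'
python3 - <<'E'
from h import *
s=cap("scene"); t=cap("top"); cv2.imwrite("pics/c5.png",cv2.resize(np.hstack([s["frame"][140:280,230:400],t["frame"][130:270,130:300]]),None,fx=2.2,fy=2.2))
E
```

```text
time: 17.8
tool_pos: [492.5, 51.9, 162.5]
tcp_rot: [-3.142, -0.0, -0.076]
contact_force: [-0.3, 0.2, -1.8]
grip_width: 19.7
time: 18.8
tool_pos: [494.8, 83.2, 162.5]
tcp_rot: [3.141, -0.0, -0.076]
contact_force: [0.4, -1.0, -2.8]
grip_width: 19.8
```

View pics/c5.png

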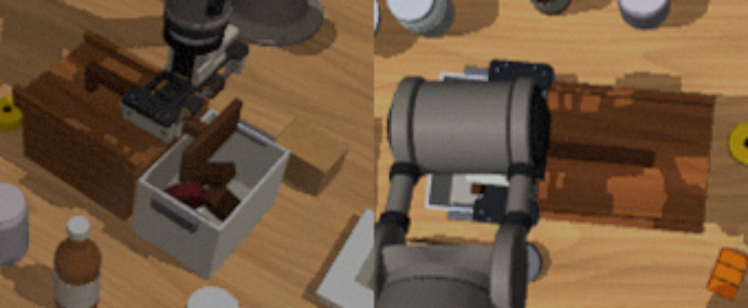

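The board is empty and the pieces lie in the tub at about (205,195), one brick stacked high. Lift the rake away and check the heights.

```bash
python3 -m pendant '[{"linear":[0,0,15],"twist":0},{"linear":[0,0,40],"twist":0},{"linear":[0,-30,48],"twist":0},{"linear":[-4,-80,48],"twist":0},{"linear":[-9,-130,48],"twist":0},{"linear":[-14,-190,48],"twist":0},{"linear":[-18,-240,48],"twist":0},{"linear":[-21,-266,48],"twist":0},{"linear":[-21,-266,48],"twist":0},{"linear":[-21,-266,48],"twist":0}]'
python3 - <<'E'
from h import *
c=cap("top");s=cap("scene"); cv2.imwrite("pics/c6.png",cv2.resize(np.hstack([c["frame"][145:245,140:290],s["frame"][170:270,270:400]]),None,fx=2.8,fy=2.8))
C=np.array([498.4,147.7]); a=np.radians(-4.35)
for n,q in(("top",c),("scene",s)):
  W=q["W"]; dx,dy=W[...,0]-C[0],W[...,1]-C[1]
  X=dx*np.cos(a)+dy*np.sin(a);Y=-dx*np.sin(a)+dy*np.cos(a)
  dark=q["frame"].max(-1)<110
  m=(abs(X)<80)&(abs(Y)<58)&dark&(W[...,2]>5); print(n,m.sum(),np.percentile(W[m][:,2],[50,90,98,100]))
  i=np.argmax(np.where(m,W[...,2],-1)); print(X.flat[i],Y.flat[i],np.unravel_index(i,m.shape))
  hi=m&(W[...,2]>75); print(hi.sum(), np.round(np.c_[X[hi],Y[hi]].mean(0),1) if hi.any() else '')
E
```

```text
time: 20.15
tool_pos: [473.7, -182.0, 210.4]
tcp_rot: [-3.141, 0.0, -0.076]
contact_force: [0.1, -0.4, -2.3]
grip_width: 20.0
top 919 [ 28.3810641   59.49229941  66.34941879 111.88913883]
79.82638891135204 -17.872355384554318 (np.int64(169), np.int64(188))
2 [79.8 -1.5]
scene 592 [ 40.4087349   65.96051218 114.95295583 118.60275065]
-75.69096904980186 7.086842679479484 (np.int64(201), np.int64(343))
31 [-78.2  -1.2]
```

View pics/c6.png

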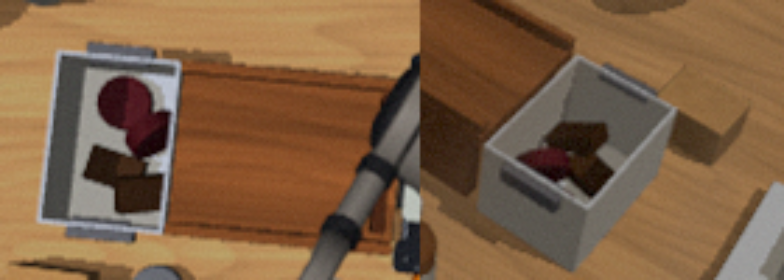

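All four pieces are in the tub (two cakes, two bricks, highest about 66 mm, below the plug's 99 mm). Put the rake back on the open bench.

```bash
python3 -m pendant '[{"linear":[0,-10,0],"twist":-5},{"linear":[0,-20,0],"twist":-13},{"linear":[2,-40,0],"twist":-23},{"linear":[6,-65,0],"twist":-33},{"linear":[12,-95,0],"twist":-43},{"linear":[18,-125,0],"twist":-53},{"linear":[24,-150,0],"twist":-63},{"linear":[28.5,-161,0],"twist":-73},{"linear":[28.5,-161,0],"twist":-83},{"linear":[28.5,-161,0],"twist":-89.2},{"linear":[28.5,-161,-40],"twist":-89.2},{"linear":[28.5,-161,-90],"twist":-89.2},{"linear":[28.5,-161,-130],"twist":-89.2},{"linear":[28.5,-161,-155],"twist":-89.2},{"linear":[28.5,-161,-166],"twist":-89.2},{"linear":[28.5,-161,-170],"twist":-89.2},{"linear":[28.5,-161,-173],"twist":-89.2},{"linear":[28.5,-161,-173],"twist":-89.2},{"linear":[28.5,-161,-173],"twist":-89.2}]'
```

```text
time: 22.62
tool_pos: [502.6, -343.9, 38.3]
tcp_rot: [-3.141, -0.001, -1.633]
contact_force: [-0.1, -0.8, -2.4]
grip_width: 19.9
```

```bash
python3 -m pendant '[{"linear":[0,0,-1],"twist":0},{"linear":[0,0,-2],"twist":0},{"linear":[0,0,-2],"twist":0},{"linear":[0,0,-2],"twist":0}]'
python3 -m pendant '[{"linear":[0,0,0],"twist":0},{"linear":[0,0,0],"twist":0},{"linear":[0,0,0],"twist":0},{"linear":[0,0,0],"twist":0},{"linear":[0,0,0],"twist":0},{"linear":[0,0,0],"twist":0},{"linear":[0,0,0],"twist":0},{"linear":[0,0,40],"twist":0},{"linear":[0,0,90],"twist":0},{"linear":[0,0,140],"twist":0},{"linear":[-20,40,190],"twist":0},{"linear":[-30,90,210],"twist":0},{"linear":[-40,150,210],"twist":0},{"linear":[-50,210,210],"twist":0},{"linear":[-50,270,210],"twist":0},{"linear":[-50,330,210],"twist":0},{"linear":[-50,343.5,210],"twist":0},{"linear":[-50,343.5,210],"twist":0},{"linear":[-50,343.5,210],"twist":0}]' 0
python3 - <<'E'
from h import *
c=cap("top");W=c["W"]; z=W[...,2];x,y=W[...,0],W[...,1]
def r(m,n):
  P=W[m]; q=cv2.minAreaRect(P[:,:2].astype(np.float32)); print(n,m.sum(),np.round(q[0],1),np.round(q[1],1),round(q[2],2),np.round(np.median(P[:,2]),1))
r((z>54)&(z<72)&(x>500)&(x<600)&(y<-260)&(y>-430),"head")
r((z>35)&(z<53)&(x>330)&(x<540)&(abs(y+340)<30),"handle")
r((z>35)&(z<53)&(x>330)&(x<380)&(abs(y+340)<30),"handle end")
r((z>15)&(z<32)&(abs(x-450)<110)&(abs(y-396)<90),"flange")
r((z>46)&(z<62)&(abs(x-450)<110)&(abs(y-396)<90),"grip")
E
```

```text
time: 23.12
tool_pos: [502.5, -343.8, 36.5]
tcp_rot: [-3.141, -0.001, -1.633]
contact_force: [-1.6, 0.9, 5.3]
grip_width: 19.3
time: 25.5
tool_pos: [452.6, -1.3, 245.5]
tcp_rot: [-3.142, -0.001, -1.634]
contact_force: [-0.8, -1.0, 0.0]
grip_width: 91.8
head 173 [ 551.4 -346.9] [129.   12.5] 86.55 59.7
handle 462 [ 439.1 -340.8] [ 21.5 200.6] 86.64 45.2
handle end 96 [ 359.3 -335.2] [19.6 40.8] 85.9 45.4
flange 2042 [450.7 397.9] [130.3 177.8] 89.18 23.8
grip 205 [450.3 396.3] [23.2 79.9] 89.36 53.5
```

```bash
python3 -m pendant '[{"linear":[-2,60,0],"twist":3.6},{"linear":[-2,120,0],"twist":3.6},{"linear":[-2,180,0],"twist":3.6},{"linear":[-2,240,-20],"twist":3.6},{"linear":[-2,290,-40],"twist":3.6},{"linear":[-2,340,-70],"twist":3.6},{"linear":[-2,380,-86],"twist":3.6},{"linear":[-2,397,-86],"twist":3.6},{"linear":[-2,397,-86],"twist":3.6},{"linear":[-2,397,-86],"twist":3.6}]'
python3 - <<'E'
from h import *
print(bot.get_obs()["tool_pos"])
c=cap("wrist");save(c,"w7");W=c["W"]; z=W[...,2];x,y=W[...,0],W[...,1]
for lo,hi,n in((48,60,"grip"),(18,30,"flange")):
  m=(z>lo)&(z<hi)&(abs(x-450)<110)&(abs(y-396)<80); P=W[m]
  if m.sum()>20:
    q=cv2.minAreaRect(P[:,:2].astype(np.float32)); print(n,m.sum(),q,np.median(P[:,2]),P.min(0),P.max(0))
E
```

```text
time: 26.8
tool_pos: [451.2, 395.5, 160.4]
tcp_rot: [-3.141, 0.0, -1.571]
contact_force: [-0.3, -0.6, 0.2]
grip_width: 91.9
[451.18698356 395.54353699 160.38119523]
grip 2627 ((453.8629150390625, 398.3912048339844), (21.97394371032715, 79.69364166259766), 89.91090393066406) 53.32927717798651 [414.01240368 387.37733923  48.06039568] [493.71684961 409.43677124  55.84631771]
flange 24448 ((456.0821228027344, 398.49237060546875), (126.40209197998047, 172.9447784423828), 89.72264099121094) 23.50863978895171 [369.81163509 334.94015423  20.35506426] [542.52955394 461.8939396   29.97831927]
```

View pics/w7.png

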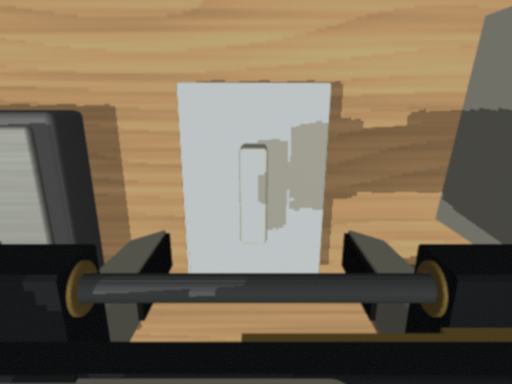

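The wrist view shows the lid square to the jaws, grip bar at about (253,193) px and only slightly off centre. Measure the tub's rim in the same top view, and grip the lid.

```bash
python3 - <<'E'
from h import *
C=np.array([498.4,147.7]); a=np.radians(-4.35); ca,sa=np.cos(a),np.sin(a)
c=cap("top");W=c["W"]; z=W[...,2]
dx,dy=W[...,0]-C[0],W[...,1]-C[1]; X=dx*ca+dy*sa;Y=-dx*sa+dy*ca
rim=(z>109)&(z<120)&(abs(X)<93)&(abs(Y)<68)
P=W[rim]; q=cv2.minAreaRect(P[:,:2].astype(np.float32)); print(rim.sum(),q)
for n,m in(("farY",rim&(abs(X)<60)&(Y>40)),("nearY",rim&(abs(X)<60)&(Y<-40)),("x+",rim&(abs(Y)<25)&(X>60)),("x-",rim&(abs(Y)<25)&(X<-60)),("x+c",rim&(abs(Y)>35)&(abs(Y)<55)&(X>60)),("x-c",rim&(abs(Y)>35)&(abs(Y)<55)&(X<-60))):
  print(n,m.sum(),np.round([X[m].min(),np.median(X[m]),X[m].max(),Y[m].min(),np.median(Y[m]),Y[m].max()],1))
  if n[1:]!="" and n[-1]=="Y" and m.sum()>10: print(" slope",np.degrees(np.polyfit(X[m],Y[m],1)[0]))
E
python3 -m pendant '[{"linear":[1.5,1,-50],"twist":0},{"linear":[1.5,1,-90],"twist":0},{"linear":[1.5,1,-110],"twist":0},{"linear":[1.5,1,-116],"twist":0},{"linear":[1.5,1,-116],"twist":0},{"linear":[1.5,1,-116],"twist":0}]' 0
python3 -m pendant '[{"linear":[0,0,0],"twist":0},{"linear":[0,0,0],"twist":0},{"linear":[0,0,0],"twist":0},{"linear":[0,0,0],"twist":0},{"linear":[0,0,0],"twist":0},{"linear":[0,0,0],"twist":0},{"linear":[0,0,0],"twist":0},{"linear":[0,0,0],"twist":0}]' 255
```

```text
487 ((498.3578796386719, 147.1519317626953), (131.53372192382812, 185.92535400390625), 85.68510437011719)
farY 83 [-59.7  -1.3  59.9  58.9  61.7  65.2]
 slope 0.12324839551600585
nearY 72 [-59.4  -1.2  57.4 -66.3 -64.  -61.4]
 slope -0.05787009626274449
x+ 75 [ 79.7  85.8  93.  -24.3   0.2  24.8]
x- 78 [-93.  -86.6 -80.1 -23.7   0.7  24.6]
x+c 22 [ 85.7  87.7  89.8 -54.9 -35.1  51.9]
x-c 23 [-90.1 -87.4 -86.1 -54.7  35.3  52.7]
time: 27.65
tool_pos: [452.6, 398.0, 44.8]
tcp_rot: [-3.14, 0.001, -1.57]
contact_force: [-0.3, 0.2, -0.4]
grip_width: 91.6
time: 28.65
tool_pos: [451.8, 397.9, 43.5]
tcp_rot: [3.142, -0.0, -1.57]
contact_force: [-0.1, -0.4, -0.3]
grip_width: 21.9
```

```bash
python3 -m pendant '[{"linear":[0,0,10],"twist":0},{"linear":[0,0,40],"twist":0},{"linear":[0,0,80],"twist":0},{"linear":[0,0,120],"twist":0},{"linear":[0,0,140],"twist":0},{"linear":[5,-30,140],"twist":-1},{"linear":[15,-75,140],"twist":-2},{"linear":[25,-120,140],"twist":-3},{"linear":[35,-170,140],"twist":-4},{"linear":[45,-215,140],"twist":-4.3},{"linear":[48,-240,140],"twist":-4.3},{"linear":[48,-250,140],"twist":-4.3},{"linear":[48,-250,140],"twist":-4.3},{"linear":[48,-250,140],"twist":-4.3},{"linear":[48,-250,140],"twist":-4.3}]'
python3 - <<'E'
from h import *
o=bot.get_obs();print(o["tool_pos"],o["tcp_rot"])
t=cap("top"); s=cap("scene"); cv2.imwrite("pics/c8.png",cv2.resize(np.hstack([t["frame"][140:260,120:260],s["frame"][150:270,270:410]]),None,fx=2.8,fy=2.8))
a=np.radians(-4.35); ca,sa=np.cos(a),np.sin(a)
for n,c in(("top",t),("scene",s)):
  W=c["W"]; z=W[...,2];dx,dy=W[...,0]-498.4,W[...,1]-147; X=dx*ca+dy*sa;Y=-dx*sa+dy*ca
  m=(z>158)&(z<169)&(abs(X)<110)&(abs(Y)<90)&(c["frame"].min(-1)>90)
  if m.sum()<20: continue
  P=W[m]; q=cv2.minAreaRect(P[:,:2].astype(np.float32)); print(n,m.sum(),q,np.median(P[:,2]),np.percentile(X[m],[1,99]),np.percentile(Y[m],[1,99]))
  print(np.polyfit(X[m],z[m],1)[0],np.polyfit(Y[m],z[m],1)[0])
E
```

```text
time: 30.52
tool_pos: [499.6, 148.9, 183.5]
tcp_rot: [3.141, 0.0, -1.644]
contact_force: [0.5, 1.0, -0.7]
grip_width: 21.9
[499.63550057 148.85397557 183.53678888] [ 3.14148058e+00  7.84947108e-05 -1.64362343e+00]
top 1168 ((498.69573974609375, 147.7628173828125), (126.01904296875, 177.83676147460938), 85.7378158569336) 163.8573490535909 [-87.39617076  88.18081672] [-61.13199721  61.56503875]
-0.0012603022415841028 0.00041929374357555096
scene 1180 ((509.3500061035156, 148.78724670410156), (124.20449829101562, 164.62461853027344), 85.55208587646484) 164.99800082425378 [-62.20541182  91.52687575] [-58.21192178  63.67920343]
0.0004361779578030832 -0.003565730882286072
```

View pics/c8.png

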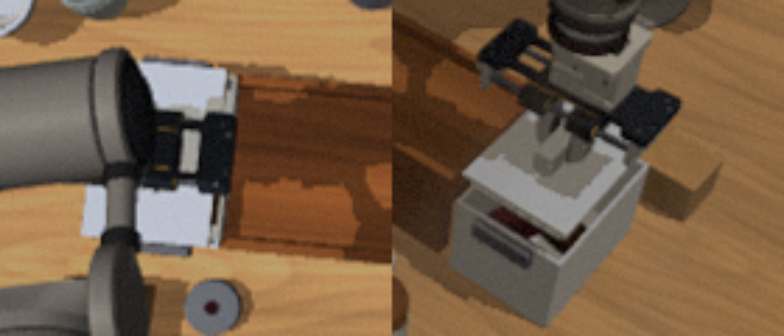

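The lid hangs level over the tub's mouth, within 1 mm and 0.1° (pieces visible well below at about (540,225)). Lower it.

```bash
python3 -m pendant '[{"linear":[-0.2,-0.7,-8],"twist":0},{"linear":[-0.2,-0.7,-16],"twist":0},{"linear":[-0.2,-0.7,-21],"twist":0},{"linear":[-0.2,-0.7,-25],"twist":0},{"linear":[-0.2,-0.7,-28],"twist":0},{"linear":[-0.2,-0.7,-28],"twist":0},{"linear":[-0.2,-0.7,-28],"twist":0}]'
python3 -m pendant '[{"linear":[0,0,-2],"twist":0},{"linear":[0,0,-4],"twist":0},{"linear":[0,0,-5],"twist":0},{"linear":[0,0,-5],"twist":0}]'
```

```text
time: 31.5
tool_pos: [499.5, 147.2, 156.0]
tcp_rot: [-3.141, -0.0, -1.645]
contact_force: [-3.3, -0.9, 4.5]
grip_width: 21.8
time: 32.0
tool_pos: [499.6, 147.2, 151.2]
tcp_rot: [-3.141, -0.0, -1.645]
contact_force: [-6.1, -0.7, 6.7]
grip_width: 21.5
```

```bash
python3 -m pendant '[{"linear":[-0.8,0,-2],"twist":0},{"linear":[-0.8,0,-4],"twist":0},{"linear":[-0.8,0,-5],"twist":0},{"linear":[-0.8,0,-5],"twist":0}]'
python3 - <<'E'
from h import *
c=cap("top"); a=np.radians(-4.35); ca,sa=np.cos(a),np.sin(a)
W=c["W"]; z=W[...,2];dx,dy=W[...,0]-498.4,W[...,1]-147; X=dx*ca+dy*sa;Y=-dx*sa+dy*ca
m=(z>116)&(z<145)&(abs(X)<90)&(abs(Y)<65)&(c["frame"].min(-1)>90);P=W[m]
print(m.sum(),np.percentile(z[m],[5,50,95]),np.percentile(X[m],[1,99]),np.percentile(Y[m],[1,99]),np.polyfit(X[m],z[m],1)[0],np.polyfit(Y[m],z[m],1)[0])
E
```

```text
time: 32.5
tool_pos: [499.4, 147.3, 147.0]
tcp_rot: [-3.14, 0.0, -1.645]
contact_force: [-2.9, -0.6, 12.2]
grip_width: 21.8
1094 [120.84010251 126.55131869 133.59423754] [-87.59659555  88.09604596] [-63.40189052  60.21155987] 0.0541510621004286 -0.016207397857215013
```

```bash
python3 -m pendant '[{"linear":[0,0,-2],"twist":0},{"linear":[0,0,-4],"twist":0},{"linear":[0,0,-5],"twist":0},{"linear":[0,0,-5],"twist":0}]'
cat > lid.py <<'E'
from h import *
c=cap("top"); a=np.radians(-4.35); ca,sa=np.cos(a),np.sin(a)
W=c["W"]; z=W[...,2];dx,dy=W[...,0]-498.4,W[...,1]-147; X=dx*ca+dy*sa;Y=-dx*sa+dy*ca
m=(z>112)&(z<145)&(abs(X)<90)&(abs(Y)<65)&(c["frame"].min(-1)>90);P=W[m]
A=np.c_[X[m],Y[m],np.ones(m.sum())]; k=np.linalg.lstsq(A,z[m],rcond=None)[0]
print(m.sum(),"plane",k,"origin z",k[2]-24,np.percentile(X[m],[1,99]),np.percentile(Y[m],[1,99]))
q=cv2.minAreaRect(P[:,:2].astype(np.float32)); print(q)
E
python3 lid.py
```

```text
time: 33.05
tool_pos: [499.3, 147.3, 142.2]
tcp_rot: [-3.14, 0.0, -1.645]
contact_force: [-4.7, -0.7, 15.7]
grip_width: 21.8
1096 plane [-2.13171952e-03 -5.89116116e-04  1.22648590e+02] origin z 98.64858972696464 [-88.20319556  88.12046612] [-63.60657099  61.15267162]
((498.5440368652344, 146.96385192871094), (129.54600524902344, 179.72413635253906), 85.57794189453125)
```

The lid reads home and level (origin z 98.6, tilt about 0.1°). A last small press, then release and retreat.

```bash
python3 -m pendant '[{"linear":[0,0,-1],"twist":0},{"linear":[0,0,-1],"twist":0},{"linear":[0,0,-1],"twist":0},{"linear":[0,0,0],"twist":0},{"linear":[0,0,1],"twist":0}]'
python3 -m pendant '[{"linear":[0,0,0],"twist":0},{"linear":[0,0,0],"twist":0},{"linear":[0,0,0],"twist":0},{"linear":[0,0,0],"twist":0},{"linear":[0,0,0],"twist":0},{"linear":[0,0,0],"twist":0},{"linear":[0,0,0],"twist":0},{"linear":[0,0,30],"twist":0},{"linear":[0,0,80],"twist":0},{"linear":[-20,-50,110],"twist":0},{"linear":[-40,-100,110],"twist":0},{"linear":[-60,-150,110],"twist":0},{"linear":[-60,-200,110],"twist":0},{"linear":[-60,-250,110],"twist":0},{"linear":[-60,-250,110],"twist":0},{"linear":[-60,-250,110],"twist":0}]' 0
python3 lid.py
python3 - <<'E'
from h import *
s=cap("scene"); save(s,"s9"); d=np.load("t0.npz")["W"]; c=cap("top"); W=c["W"]
for n,b in dict(jar=(135,115,168,148),tin=(238,112,268,143),oil=(195,105,220,138),mortar=(95,118,133,155),spoon=(388,212,412,276),carton=(138,236,175,268),cup=(380,160,414,188)).items():
  S=np.s_[b[1]:b[3],b[0]:b[2]]; f=lambda A:A[S][(A[S][...,2]>8)&(A[S][...,2]<190)][:,:2].mean(0); print(n,np.round(f(W)-f(d),1))
z=W[...,2];x,y=W[...,0],W[...,1]; m=(z>54)&(z<72)&(x>500)&(x<600)&(y<-260)&(y>-430); print("head",cv2.minAreaRect(W[m][:,:2].astype(np.float32)),np.median(z[m]))
E
```

```text
time: 33.72
tool_pos: [499.3, 147.3, 142.2]
tcp_rot: [-3.14, 0.0, -1.645]
contact_force: [-1.1, -0.1, 3.1]
grip_width: 21.9
time: 35.72
tool_pos: [438.8, -102.5, 251.1]
tcp_rot: [3.141, 0.001, -1.646]
contact_force: [0.5, 0.8, 0.2]
grip_width: 91.8
2460 plane [-1.75444120e-03 -1.48709167e-03  1.22708854e+02] origin z 98.70885375096776 [-87.99235304  87.01783413] [-63.0378308   61.63810182]
((498.45947265625, 147.03549194335938), (129.7604522705078, 179.76412963867188), 85.57625579833984)
jar [ 0.  -0.1]
tin [ 0.2 -0.1]
oil [-0.1  0.1]
mortar [0.  0.1]
spoon [ 0.5 -0.1]
carton [0.1 0.1]
cup [-0.1  0. ]
head ((551.3341674804688, -346.6658020019531), (128.52108764648438, 12.17551326751709), 86.4195785522461) 59.23928274716843
```

View pics/s9.png

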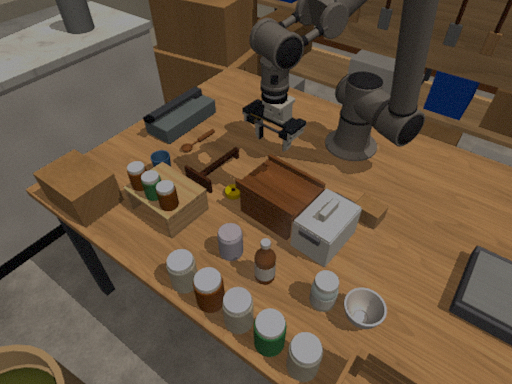

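The lid sits flush on the tub at (327,225), the rake stands level at (215,170), the board is empty, and the gripper is clear.

```bash
python3 -c "
from plant import bot
print(bot.close_job())"
```

```text
the job is handed in; nothing more can be done
None
```

I carried out the whole task and handed it in at about 36 s of the 72 s allowed. The hand-in reports no verdict, so what follows rests on my own checks.

I drew the rake out by its handle end, let it go on the open bench and took it again at the neck. I swept both cakes and both bricks into the tub in one pass, stood the rake back in front of the rack, and pressed the lid home.

- **Lid:** its origin is 98.7 mm above the tub's (99 when home). Tilt is about 0.13° and it is centred to within about 1 mm.
- **Rake:** it stands level, with the head's top at 59–60 mm (it is 60 mm high) and the head about 63 mm in front of the rack.
- **Pieces:** all four were seen in the tub before the lid went on, the highest reaching about 66 mm. They cannot be seen under the lid now.
- **Bystanders:** none has moved by more than 0.5 mm in the top view. I did not measure the look-alikes again.

One thing did not go evenly. Partway through the press the lid tilted about 3°, with one catch snapping before the other. It levelled as I pressed on, with at most about 16 N showing at the end of any move. No final check failed or disagreed.

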